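# Tip the parts tray to row up the washer tins

## Task

Carry the loaded parts tray by its bail to the rubber plate, set it down gently and level with its fence side up against the steel edge stop and let go. Then take it by the grab bar and tip it up towards the fence until the two washer tins and the throttle cam have slid of their own accord, untouched, into a single row along the fence; lower it gently until it again stands flat against the stop, and let go. Leave everything else on the bench where it is.

Things in the scene. Friction and masses are not known exactly. Their poses are not given: they have to be found in the camera images.
- tray_bail (a point): Centre of the parts tray's carrying bail: a straight steel bar, 16 mm thick (along x), 20 mm high, 292 mm long (y), crossing over the tray's middle, 120 mm above its underside, on an upright at each end. All tray entries share the tray's axes: x points across the tray from the grab bar to the fence, y along the fence, z up.
- tray_bar (a point): Centre of the tray's round grab bar, 14 mm diameter, 125 mm clear along y, with a 30 mm finger gap to the wall opposite the fence. 122 mm to -x of the bail, 52 mm above the underside; 215 mm to -x and 44 mm above the axis of the fence-side skid, about which the tray tips when this bar is lifted. The bar turns between gripping fingers.
- tray_foot (a point): Outermost point, half-way along, of the fence-side skid, which meets the edge stop. 101 mm to +x of the bail and 112 mm below it, 8 mm above the tray's underside. The fence's inner face is 10 mm to -x of it.
- tray: Galvanised parts tray, 0.45 kg, under 1 kg loaded, 292 mm long (y), floor 180 mm deep (x), its face 15 mm above the underside, on two 16 mm round skids along y. Walls 40 mm high, but the fence at +x 53 mm. Origin on its underside, 10 mm to +x of the bail. The parts start to slide on its floor at 10 to 15 degrees of tilt; 25 degrees moves them surely.
- stop_face (a point): Middle of the inner face of the edge stop, at the level of the plate's top, 6 mm above the bench. The stop is a flat steel bar 480 mm long (y), 30 mm wide, 14 mm high, along the far edge of a dark grey rubber plate. x points through the stop, away from the plate; the plate reaches 250 mm to -x of this point and 240 mm to either side. Fixed; place and yaw vary.
- tin_a_mid (a point): Centre of a round flat washer tin with a copper lid, 66 mm diameter, 34 mm high, standing in the tray, z up. Against the fence its centre is 33 mm from the fence's face. About 0.14 kg.
- tin_b_mid (a point): Centre of the other, equal washer tin.
- cam_mid (a point): Hub centre, half-way up, of the steel throttle cam lying flat in the tray: a disc of 60 mm diameter, 12 mm thick, with a lobe reaching 38 mm from the hub centre along +x and a 28 mm boss on top, 24 mm high in all. Against the fence its hub centre is 30 to 38 mm from the fence's face, by the way the lobe points. About 0.14 kg.
- tin_a: The first tin; origin at the centre of its underside.
- tin_b: The second tin; origin at the centre of its underside.
- cam: The throttle cam; origin under its hub centre.
- tub_mid (a point): Bystander: centre of a small white grease tub with black lid, 44 mm diameter, 62 mm high, standing near one end of the rubber plate. The tray fits between it and the tiller grip.
- tiller_mid (a point): Bystander: black cast tiller grip lying near the other end of the rubber plate, 142 mm long along its x, from 72 mm to -x to 70 mm to +x of this point, 39 mm wide and high.
- oil_mid (a point): Bystander: centre of a tall grey plastic gear-oil bottle with black cap, 56 by 42 mm, 200 mm high, standing straight ahead of the robot, farther out than and between the tray's and the plate's places.
- socket_mid (a point): Bystander: centre of a steel spark-plug socket, 32 mm diameter, 85 mm high, standing on the bench between the tray's and the plate's places, nearer than the oil bottle.
- trim_pin_mid (a point): Bystander: rusty iron trim pin, 112 mm long along x, 24 mm wide and 22 mm high, lying behind the oil bottle by the tiled shelf.
- wrench_mid (a point): Bystander: steel wrench 170 mm long, lying by the tiled shelf at the back.
- bowl_mid (a point): Bystander: aluminium carburettor bowl, 62 mm diameter, 40 mm high, by the tiled shelf at the back. That shelf is fixed along the back from x = 0.825 m, 86 mm high, with stock up to 180 mm high; the vice, bin and charger stand beyond 0.55 m to either side.
Things that resemble listed ones, but are neither listed nor needed, are in the scene too. What is shaped like the cam but blue is not meant. What is shaped like the tin_b but blue or turquoise is not meant.

How it is judged (in metres and radians):
On the way, in this order (a step that is already met when the one before it is completed fails the run):
1. the tray stands level on the rubber plate, its fence-side skid within 12 mm of the edge stop and square to it within 7 degrees, and is let go (x of tray_foot in the frame of stop_face between -0.012 and 0.006 m and y of tray_foot in the frame of stop_face between -0.11 and 0.11 m and z of tray_foot in the frame of stop_face between 0.002 and 0.015 m and angle between tray_foot's own z axis and vertical below 0.035 rad and angle between the x axis of tray_foot and the x axis of stop_face, either way round below 0.12 rad and contact force between the fingers and tray below 0.1 N), for 0.2 s.
2. the tray is tipped: its grab bar is lifted by 45 mm or more while its fence-side skid stays down within 18 mm of the stop (z of tray_bar in the frame of stop_face above 0.097 m and x of tray_foot in the frame of stop_face between -0.018 and 0.008 m and z of tray_foot in the frame of stop_face below 0.02 m), for 0.2 s.
At the end, for the whole second after the job is handed in: The tray is let go, at rest, level on the rubber plate (2 degrees), fence-side skid within 18 mm of the edge stop, square to it within 7 degrees; both tins upright on the tray floor within 9 mm of touching the fence, the cam flat on the floor, hub centre within 50 mm of the fence's face (x of tray_foot in the frame of stop_face between -0.018 and 0.006 m and y of tray_foot in the frame of stop_face between -0.11 and 0.11 m and z of tray_foot in the frame of stop_face between 0.002 and 0.015 m and angle between tray_foot's own z axis and vertical below 0.035 rad and angle between the x axis of tray_foot and the x axis of stop_face, either way round below 0.12 rad and contact force between the fingers and tray below 0.1 N and x of each of tin_a_mid, tin_b_mid in the frame of tray_foot above -0.052 m and z of tin_a_mid in the frame of tray_foot between 0.018 and 0.031 m and z of tin_b_mid in the frame of tray_foot between 0.018 and 0.031 m and x of cam_mid in the frame of tray_foot above -0.06 m and z of cam_mid in the frame of tray_foot between 0.013 and 0.026 m and linear speed of each of tray, tin_a, tin_b, cam below 0.02 m/s).
It fails at once if the tray is dropped: it falls, out of the fingers, at over 0.4 m/s (contact force between the fingers and tray below 0.1 N and linear speed of tray above 0.4 m/s).
It fails at once if a bystander is moved by more than 25 mm (distance of any of tub_mid, tiller_mid, oil_mid, socket_mid, trim_pin_mid, wrench_mid, bowl_mid from where it was at the start of the episode above 0.025 m).
It fails at once if the fingers touch a tin or the cam (contact force between the fingers and tin_a above 1 N or contact force between the fingers and tin_b above 1 N or contact force between the fingers and cam above 1 N).
It fails at once if the tray is let fall from its tilt (z of tray_bar in the frame of stop_face between 0.065 and 0.2 m and z of tray_foot in the frame of stop_face below 0.02 m and angular speed of tray above 2 rad/s).
It also fails if it takes over 56 s, if anything falls off the work surface, if the arm or the gripper's body presses on something with over 40 N, if the wrist force passes 120 N, or if a joint passes its speed limit or range.

## Robot

A 6-joint arm with a two-finger parallel gripper is mounted at the origin on the work surface. World frame = base frame: x ahead of the robot, y to its left, z up, the work surface at z = 0. Lengths are in mm, angles in degrees, forces in N, time in s.
With the tool pointing down it reaches from about 350 to 850 mm from the base axis. Payload 8.1 kg.
Tool frame: the origin (TCP) lies between the finger pads; the fingertips stand 22 mm ahead of it and the grasp point (between the pads) lies 3 mm ahead of it; z points along the fingers, y is the line along which they close (so a half turn about z gives the same grasp; the last joint's range is limited). The gripper opens to 85 mm and grips with 20 to 120 N. Pads are 22 mm wide; open, the fingers measure 114 mm over their backs; the gripper's body (76 mm by 85 mm) begins 54 mm behind the grasp point. The pads swing forward as they close: fully open they stand 13 mm farther back than shut.
Start: joints at [66.154, 7.471, 85.268, -0, 87.261, -4.893], TCP at [194.858, 567.482, 253.292] pointing down, gripper open.
Joint ranges: [-169.43, 169.43], [-51.17, 129.36], [1.28, 143.12], [-76.62, 256.62], [0, 156.53], [-152.29, 152.29]. Speed limits (degrees/s): [136.94, 136.94, 159.86, 180, 180, 180].

## Interface

Orientations are given as [roll, pitch, yaw] about the fixed x, y, z axes, in that order (R = Rz(yaw) Ry(pitch) Rx(roll)).
In Python, from bench import r, vision gives the robot as it stands.
- The arm moves only by the tool step_arm, never from a script. Its argument "targets" is a list that holds one entry, the list of rows, each a list of 6 numbers: the shift along the world's x, y, z in mm, then the turn, a rotation vector about the world's x, y, z in rad. In form: [[[x, y, z, rx, ry, rz], ...]]. A call has 1 to 12 rows; each row is the pose to reach, as a shift and turn from the pose commanded when the call began; what a row does not reach only later rows make up. A row lasts 1/12 s, in which the tool goes at most 41.7 mm and 7.16 degrees, less where a joint would pass 70% of its speed; a pose out of reach is approached as far as the arm can. A call with a gripper value outside its range is refused whole. "fingers" is the gripper's target within -1 to 1 (shut at 1, half-way at 0, fully open at -1), set as the call begins (left out, the last holds). The fingers move at their own pace and stop on an object; "newtons" is the grip in N (left out, the last holds). Time passes only in rows, so rows that repeat a pose let the fingers close. It gives the time, the measured TCP pose, the force, the opening and the grip force at its end, in the units of the state.
- r.sense(): the state, without advancing time (a new reading comes with each control period).
- vision.snapshot(name): name is "scene" or "side" or "wrist"; returns a dict with "img" (480x640x3 uint8, blue, green, red), "mtx" (3x3 intrinsics, pixels), "eye" and "attitude" of the camera in the world. Camera axes: x right, y up, looking along -z (the intrinsics and any distortion apply to the point x, -y, -z); pixel columns grow to the right and rows downward; lengths in mm; the calibration is good to about 2 mm. A picture is of the moment at which its call begins. There is no depth.
- r.hand_in(): hands the job in; it is judged then, once.
The state is a dict: "time": time; "joint_pos": joint angles; "qd": joint speeds; "joint_efforts": joint torques, N m; "tool_pos": TCP position; "tcp_rot": TCP orientation; "ft_force": force on the tool from outside, world axes, zero at the start; "wrist_torque": the same for the moment, N m; "finger_gap": finger opening in mm; "grip_force": force on a finger pad.
Only numpy, scipy, OpenCV 4.12 (cv2) and the standard library are available. Lean on these libraries where they do the work, as an engineer would, in place of code of your own. Each camera call takes 0.05 s, during which the arm holds its last target. There are 200 camera calls.

## Working session

There is one attempt and no reset: what is moved stays moved. The work goes in short steps, Python scripts to look and compute and a tool call to move; the robot and the scene stay as the last step left them, time stands still between calls to the robot, and variables do not carry over. Pictures are saved under pics/ and viewed, at most 10 in all, crops included, and the job is handed in when it is done.

Besides the shell and the picture viewer there is one more tool, called in YAML: its name, and indented under it one key for each argument. step_arm: Moves the arm, as the interface text tells. Its arguments: {"type":"object","properties":{"targets":{"type":"array"},"fingers":{"type":"number"},"newtons":{"type":"number"}},"required":["targets"]}

```bash
ls; mkdir -p pics; cat > h.py <<'E'
import numpy as np,cv2
from bench import r,vision
def snap(n,f=None):
    s=vision.snapshot(n)
    if f: cv2.imwrite('pics/'+f+'.png',s['img'])
    return s
E
python3 - <<'E'
from h import *
import pickle
for n in('scene','side','wrist'):
    s=snap(n,n+'0'); pickle.dump(s,open(n+'0.pkl','wb'))
    print(n,{k:np.round(v,3).tolist() if not isinstance(v,dict) else v for k,v in s.items() if k!='img'})
print(r.sense())
E
```

```text
pics
scene {'mtx': [[609.444, 0.0, 328.088], [0.0, 609.444, 227.319], [0.0, 0.0, 1.0]], 'eye': [1453.562, 279.991, 1366.6], 'attitude': [36.23, 0.162, 105.402]}
side {'mtx': [[473.173, 0.0, 315.045], [0.0, 473.173, 240.251], [0.0, 0.0, 1.0]], 'eye': [19.45, -1021.351, 756.589], 'attitude': [60.205, -1.453, -25.893]}
wrist {'mtx': [[406.778, 0.0, 325.954], [0.0, 406.778, 240.506], [0.0, 0.0, 1.0]], 'eye': [118.813, 594.203, 373.322], 'attitude': [-18.269, 0.059, 70.985]}
{'time': 0.15, 'joint_pos': array([ 6.61557208e+01,  7.50528529e+00,  8.53175049e+01, -1.40350330e-03,
        8.72615604e+01, -4.89210274e+00]), 'qd': array([ 0.04901785, -0.11808844, -0.17624963, -0.0116485 ,  0.02324142,
       -0.04545855]), 'joint_efforts': array([ 2.53394232e-03, -5.70063472e+01, -5.01157451e+01, -5.18826880e-05,
        9.71417612e-03, -2.79472829e-06]), 'tool_pos': array([194.67851435, 567.10586221, 252.4596477 ]), 'tcp_rot': array([-1.79915837e+02, -5.79668796e-03,  1.61047887e+02]), 'ft_force': array([-0.20202958, -0.99399627, -0.28349295]), 'wrist_torque': array([ 0.01238001,  0.00092599, -0.01351268]), 'grip_force': 0.0, 'finger_gap': 85.66826947419773}
```

View pics/scene0.png

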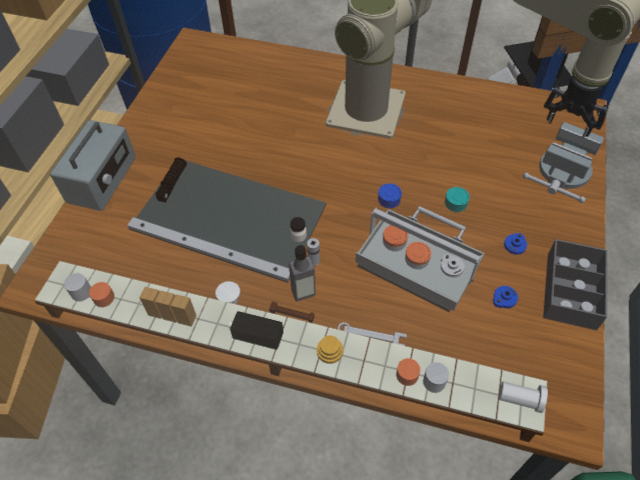

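View pics/wrist0.png

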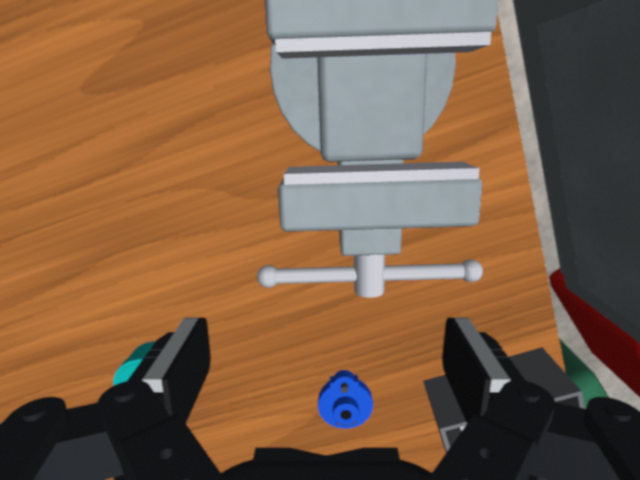

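View pics/side0.png

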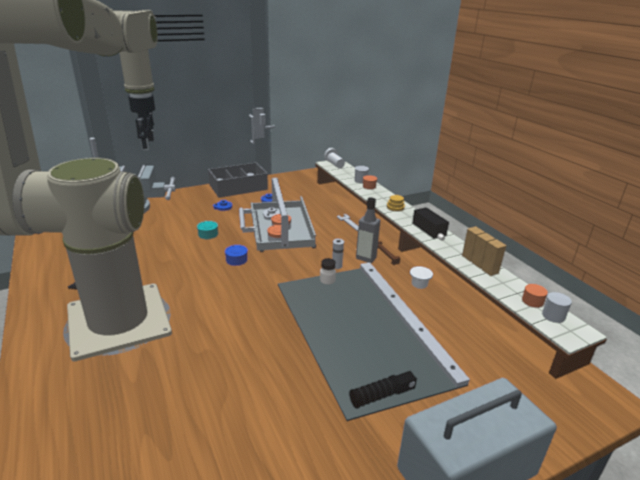

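Scene picture: the tray is at (420,258), with its bail crossing from (375,218) to (480,258), the grab bar at (440,220), copper tins at (396,238) and (418,254), and the grey cam at (452,265). The plate is at (230,215), with its stop running from (133,225) to (290,268).

What could be mistaken for what I want:
- **Tins:** blue (390,195), turquoise (457,198), and copper ones on the shelf at (102,294) and (408,371). The ones in the tray are the right ones.
- **Cam:** blue at (516,243) and (506,297). The grey one in the tray is right.
- **Tray:** the dark organiser at (577,283). The galvanised one with the bail is right.

Now a close crop.

```bash
python3 - <<'E'
import cv2,numpy as np
a=cv2.imread('pics/scene0.png');b=cv2.imread('pics/side0.png')
A=cv2.resize(a[195:315,345:495],None,fx=4,fy=4,interpolation=cv2.INTER_CUBIC)
cv2.imwrite('pics/c1.png',A)
B=cv2.resize(a[150:310,120:340],None,fx=3.6,fy=3.6,interpolation=cv2.INTER_CUBIC)
cv2.imwrite('pics/c2.png',B)
E
```

```text
(no output)
```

View pics/c1.png

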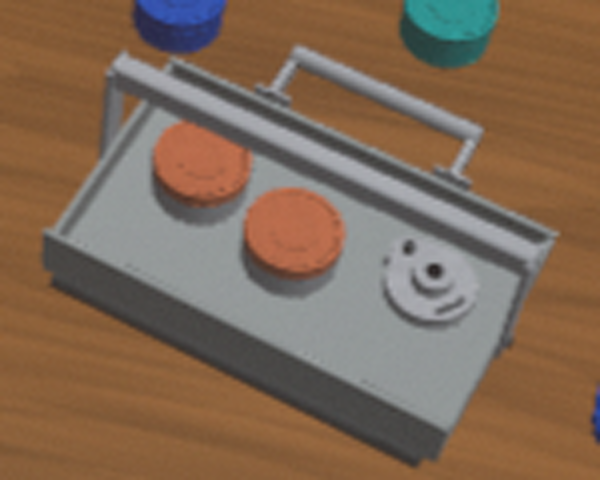

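View pics/c2.png

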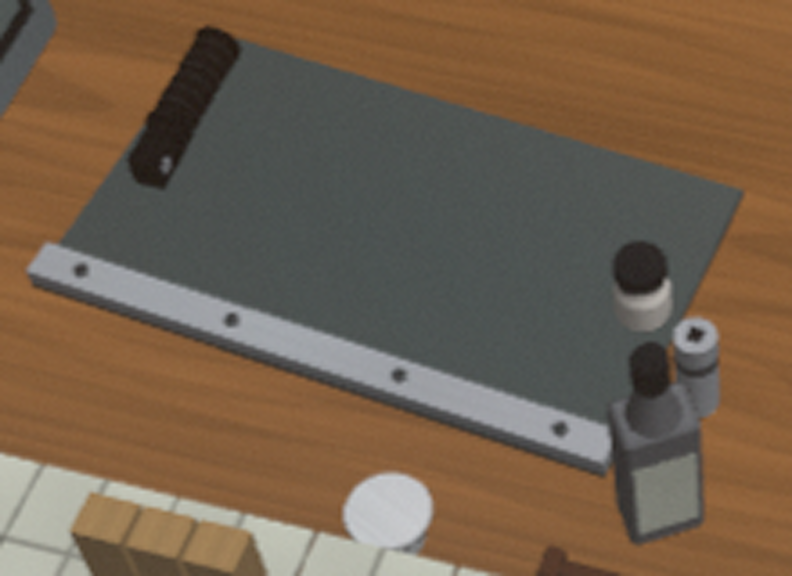

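The crops confirm the choices. The tray has its fence (tall front wall) along (45,240)–(440,430) of the crop, facing the shelf. The bail's top face runs from (117,65) to (547,250), and the bar from (297,52) to (480,132). In the second crop the stop's inner top edge runs from (47,243) to (612,430).

```bash
cat >> h.py <<'E'
from scipy.spatial.transform import Rotation as R
def ray(s,u,v):
    K=np.array(s['mtx']);d=np.array([(u-K[0,2])/K[0,0],-(v-K[1,2])/K[1,1],-1])
    return np.array(s['eye']),R.from_euler('xyz',s['attitude'],degrees=True).as_matrix()@d
def pl(s,u,v,z):
    e,d=ray(s,u,v); return e+d*(z-e[2])/d[2]
def proj(s,p):
    K=np.array(s['mtx']);c=R.from_euler('xyz',s['attitude'],degrees=True).as_matrix().T@(np.array(p)-s['eye'])
    return K[0,0]*c[0]/-c[2]+K[0,2],K[1,1]*-c[1]/-c[2]+K[1,2]
E
python3 - <<'E'
from h import *
import pickle
s=pickle.load(open('scene0.pkl','rb'))
c1=lambda x,y,z:pl(s,345+x/4-.4,195+y/4-.4,z)
c2=lambda x,y,z:pl(s,120+x/3.6-.4,150+y/3.6-.4,z)
def line(n,a,b):
    d=b-a;print(n,np.round(a),np.round(b),'mid',np.round((a+b)/2,1),'len',round(np.hypot(*d[:2]),1),'ang',round(np.degrees(np.arctan2(d[1],d[0])),1))
line('bail',c1(117,65,130),c1(547,250,130))
line('bar',c1(297,52,57),c1(480,132,57))
line('fence',c1(45,238,53+0),c1(442,432,53))
for n,x,y,z in(('tA',203,150,49),('tB',295,222,49),('cam',430,280,27)):print(n,np.round(c1(x,y,z),1))
for z in(20,14):
  line('stopin',c2(47,243,z),c2(612,430,z));line('stopout',c2(30,268,z),c2(607,460,z))
line('plateback',c2(240,40,6),c2(743,192,6))
print('tub',c2(640,265,62),'socket',c2(696,333,85),'oil',c2(650,350,200), 'tillerends',c2(212,35,30),c2(155,175,30),)
E
```

```text
bail [500. 135. 130.] [569. 418. 130.] mid [534.4 276.9 130. ] len 291.7 ang 76.2
bar [400. 243.  57.] [435. 372.  57.] mid [417.3 307.4  57. ] len 134.1 ang 75.0
fence [591. 113.  53.] [665. 381.  53.] mid [627.8 247.2  53. ] len 278.7 ang 74.5
tA [491.8 197.   49. ]
tB [532.8 266.6  49. ]
cam [539.2 359.4  27. ]
stopin [ 612. -519.   20.] [660. -47.  20.] mid [ 636.2 -282.6   20. ] len 474.1 ang 84.3
stopout [ 638. -520.   20.] [685. -43.  20.] mid [ 661.5 -281.4   20. ] len 480.1 ang 84.3
stopin [ 609. -522.   14.] [656. -48.  14.] mid [ 632.5 -285.1   14. ] len 476.2 ang 84.3
stopout [ 634. -524.   14.] [682. -44.  14.] mid [ 657.9 -283.9   14. ] len 482.2 ang 84.3
plateback [ 366. -467.    6.] [412. -17.   6.] mid [ 389.1 -241.8    6. ] len 451.6 ang 84.2
tub [541.47785108 -60.07913568  62.        ] socket [604.69869944   2.10581979  85.        ] oil [701.49122974   2.18656487 200.        ] tillerends [ 386.41328902 -477.80679039   30.        ] [ 535.26751275 -460.85737946   30.        ]
```

step_arm:
  targets:
    - [[339, -290, 0, 0, 0, -1.492], [339, -290, 0, 0, 0, -1.492], [339, -290, 0, 0, 0, -1.492], [339, -290, 0, 0, 0, -1.492], [339, -290, 0, 0, 0, -1.492], [339, -290, 0, 0, 0, -1.492], [339, -290, 0, 0, 0, -1.492], [339, -290, 0, 0, 0, -1.492], [339, -290, 0, 0, 0, -1.492], [339, -290, 0, 0, 0, -1.492], [339, -290, 0, 0, 0, -1.492], [339, -290, 0, 0, 0, -1.492]]
  fingers: -0.2
  newtons: 90

```text
time: 1.15
tool_pos: [537.5, 272.8, 252.6]
tcp_rot: [179.9, 0.1, 74.9]
ft_force: [0.8, -0.6, -0.5]
finger_gap: 51.4
grip_force: 0.0
```

step_arm:
  targets:
    - [[0, 0, 0, 0, 0, 0], [0, 0, 0, 0, 0, 0], [0, 0, 0, 0, 0, 0], [0, 0, 0, 0, 0, 0]]

```text
time: 1.48
tool_pos: [533.1, 278.4, 253.3]
tcp_rot: [-180.0, -0.0, 75.8]
ft_force: [0.4, 0.2, 0.2]
finger_gap: 50.9
grip_force: 0.0
```

```bash
python3 - <<'E'
from h import *
import pickle
for n in('wrist','scene'):
    s=snap(n,n+'1'); pickle.dump(s,open(n+'1.pkl','wb'))
st=r.sense();print({k:np.round(st[k],1) for k in('time','tool_pos','tcp_rot','joint_pos','finger_gap')})
w=pickle.load(open('wrist1.pkl','rb'))
print(w['eye'],w['attitude'],proj(w,(500,135,130)),proj(w,(569,418,130)),proj(w,(534,277,130)))
E
```

```text
{'time': np.float64(1.6), 'tool_pos': array([533.2, 278.3, 253.4]), 'tcp_rot': array([180. ,  -0. ,  75.8]), 'joint_pos': array([22.7,  7.7, 85. ,  0. , 87.3, 36.9]), 'finger_gap': np.float64(51.2)}
[552.95154772 357.18368809 374.2431383 ] [-1.82134120e+01 -1.51342197e-02 -1.42464860e+01] (np.float64(330.36590397199296), np.float64(429.0185152432301)) (np.float64(326.9576686206585), np.float64(-20.179242984543208)) (np.float64(328.00493369130925), np.float64(243.5269579587272))
```

View pics/wrist1.png

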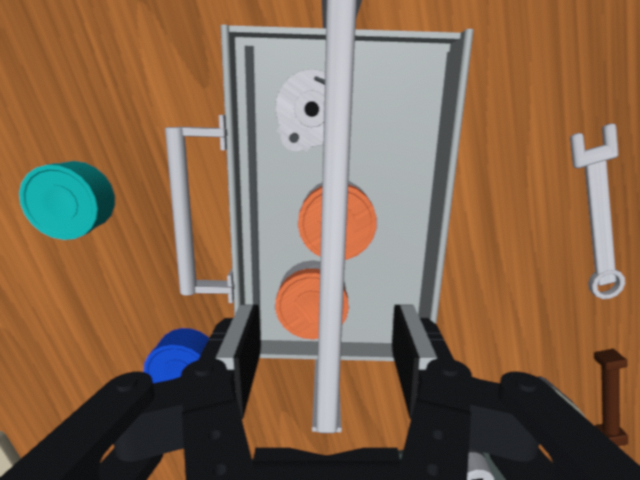

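The wrist view shows the bail from its near end at (327,430) up to (341,0). The grab bar runs from (175,130) to (187,292), and the gripper is centred on the bail. I'll refine the yaw from this.

```bash
python3 - <<'E'
from h import *
import pickle
w=pickle.load(open('wrist1.pkl','rb'))
def line(n,a,b):
    d=b-a;print(n,np.round(a,1),np.round(b,1),'mid',np.round((a+b)/2,1),'len',round(np.hypot(*d[:2]),1),'yaw',round(np.degrees(np.arctan2(d[1],d[0]))-90,1))
line('bail',pl(w,327,430,130),pl(w,341,0,130))
line('bar',pl(w,187,292,57),pl(w,175,130,57))
line('fenceTop',pl(w,433,352,53),pl(w,470,32,53))
line('backwall',pl(w,240,355,40),pl(w,225,28,40))
E
```

```text
bail [497.3 134.7 130. ] [573.9 407.2 130. ] mid [535.6 271.  130. ] len 283.0 yaw -15.7
bar [400.5 240.3  57. ] [438.7 369.   57. ] mid [419.6 304.6  57. ] len 134.2 yaw -16.5
fenceTop [595.4 126.7  53. ] [664.8 380.8  53. ] mid [630.1 253.8  53. ] len 263.5 yaw -15.3
backwall [418.3 159.4  40. ] [494.4 429.   40. ] mid [456.3 294.2  40. ] len 280.1 yaw -15.8
```

step_arm:
  targets:
    - [[2.5, -3, -30, 0, 0, -0.026], [2.5, -3, -60, 0, 0, -0.026], [2.5, -3, -90, 0, 0, -0.026], [2.5, -3, -115, 0, 0, -0.026], [2.5, -3, -126, 0, 0, -0.026], [2.5, -3, -130, 0, 0, -0.026], [2.5, -3, -130, 0, 0, -0.026], [2.5, -3, -130, 0, 0, -0.026]]

```text
time: 2.25
tool_pos: [537.2, 275.1, 125.1]
tcp_rot: [179.9, -0.1, 74.1]
ft_force: [0.0, -0.0, 0.0]
finger_gap: 51.3
grip_force: 0.0
```

step_arm:
  targets:
    - [[0, 0, 0, 0, 0, 0], [0, 0, 0, 0, 0, 0], [0, 0, 0, 0, 0, 0], [0, 0, 0, 0, 0, 0], [0, 0, 0, 0, 0, 0], [0, 0, 0, 0, 0, 0], [0, 0, 0, 0, 0, 0], [0, 0, 0, 0, 0, 0]]
  fingers: 1
  newtons: 90

```text
time: 2.92
tool_pos: [537.3, 274.9, 125.2]
tcp_rot: [179.9, -0.1, 74.1]
ft_force: [-1.8, -0.7, 6.3]
finger_gap: 14.4
grip_force: 89.4
```

step_arm:
  targets:
    - [[0, 0, 1, 0, 0, 0], [0, 0, 3, 0, 0, 0], [0, 0, 6, 0, 0, 0], [0, 0, 10, 0, 0, 0], [0, 0, 15, 0, 0, 0], [0, 0, 20, 0, 0, 0], [0, 0, 20, 0, 0, 0], [0, 0, 20, 0, 0, 0]]

```text
time: 3.58
tool_pos: [536.8, 274.6, 144.0]
tcp_rot: [179.9, -0.0, 74.1]
ft_force: [0.3, 0.3, -8.0]
finger_gap: 14.2
grip_force: 87.9
```

step_arm:
  targets:
    - [[0, 0, 4, 0, 0, 0], [-2, 0, 11, 0, 0, 0], [-5, 0, 21, 0, 0, 0], [-10, 0, 34, 0, 0, 0], [-16, 0, 49, 0, 0, 0], [-22, 0, 65, 0, 0, 0], [-28, 0, 81, 0, 0, 0], [-34, 0, 96, 0, 0, 0], [-38, 0, 109, 0, 0, 0], [-41, 0, 119, 0, 0, 0], [-43, 0, 126, 0, 0, 0], [-44, 0, 130, 0, 0, 0]]

```text
time: 4.58
tool_pos: [492.4, 274.7, 274.9]
tcp_rot: [179.9, -0.1, 74.1]
ft_force: [-0.2, -0.7, -7.6]
finger_gap: 14.4
grip_force: 88.1
```

step_arm:
  targets:
    - [[0, -3, 0, 0, 0, 0], [0, -9, 0, 0, 0, 0], [0, -18, 0, 0, 0, 0], [0, -30, 0, 0, 0, 0], [0, -45, 0, 0, 0, 0], [0, -62, 0, 0, 0, 0], [0, -80, 0, 0, 0, 0], [0, -100, 0, 0, 0, 0.01], [0, -120, 0, 0, 0, 0.02], [0, -140, 0, 0, 0, 0.03], [0, -160, 0, 0, 0, 0.04], [0, -180, 0, 0, 0, 0.05]]

```text
time: 5.58
tool_pos: [491.8, 92.3, 272.6]
tcp_rot: [-179.9, 0.0, 76.9]
ft_force: [0.0, 0.6, -7.8]
finger_gap: 14.6
grip_force: 88.1
```

step_arm:
  targets:
    - [[0, -20, 0, 0, 0, 0.01], [0, -40, 0, 0, 0, 0.02], [0, -60, 0, 0, 0, 0.03], [0, -80, 0, 0, 0, 0.04], [0, -100, 0, 0, 0, 0.05], [0, -120, 0, 0, 0, 0.06], [0, -140, 0, 0, 0, 0.07], [0, -160, 0, 0, 0, 0.08], [0, -180, 0, 0, 0, 0.09], [0, -200, 0, 0, 0, 0.1], [0, -220, 0, 0, 0, 0.11], [0, -240, 0, 0, 0, 0.12]]

```text
time: 6.58
tool_pos: [491.2, -147.4, 272.6]
tcp_rot: [-179.9, 0.0, 83.8]
ft_force: [0.3, 0.2, -7.6]
finger_gap: 14.2
grip_force: 88.1
```

step_arm:
  targets:
    - [[0, -20, 0, 0, 0, 0], [0, -38, 0, 0, 0, 0], [1, -54, 0, 0, 0, 0], [3, -68, 0, 0, 0, 0], [6, -81, 0, 0, 0, 0], [10, -93, 0, 0, 0, 0], [13, -103, 0, 0, 0, 0], [16, -110, 0, 0, 0, 0], [18, -115, 0, 0, 0, 0], [19, -118, 0, 0, 0, 0], [20, -120, 0, 0, 0, 0], [20, -120, 0, 0, 0, 0]]

```text
time: 7.58
tool_pos: [512.6, -265.4, 273.2]
tcp_rot: [-180.0, -0.0, 83.8]
ft_force: [-0.5, -0.4, -7.4]
finger_gap: 14.6
grip_force: 88.1
```

```bash
python3 - <<'E'
from h import *
import pickle
for n in('wrist','scene'):
    s=snap(n,n+'2'); pickle.dump(s,open(n+'2.pkl','wb'))
st=r.sense();print({k:np.round(st[k],1) for k in('time','tool_pos','tcp_rot','joint_pos','finger_gap','grip_force')})
cv2.imwrite('pics/c3.png',np.hstack([cv2.resize(cv2.imread('pics/wrist2.png'),(400,300)),cv2.resize(cv2.imread('pics/scene2.png')[100:340,80:400],(400,300))]))
E
```

```text
{'time': np.float64(7.7), 'tool_pos': array([ 512.4, -265. ,  273.3]), 'tcp_rot': array([-180. ,   -0. ,   83.8]), 'joint_pos': array([-32.4,   3.5,  87.4,   0. ,  89.1, -26.3]), 'finger_gap': np.float64(14.4), 'grip_force': np.float64(88.1)}
```

View pics/c3.png

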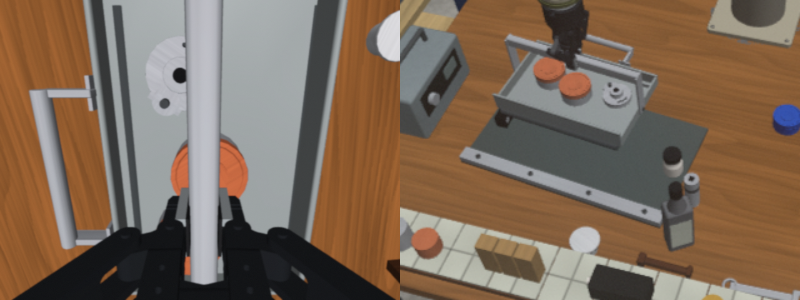

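The tray hangs level. The wrist half shows the bail between the fingers and the load unmoved, and the scene half shows the tray over the plate. I'll measure the stop edge more finely before lowering.

```bash
python3 - <<'E'
from h import *
import pickle
s=pickle.load(open('scene0.pkl','rb'));g=cv2.cvtColor(s['img'],cv2.COLOR_BGR2GRAY).astype(np.float32)
ux=np.array([.995,-.0993]);uy=np.array([.0993,.995]);o=np.array([634,-283.])
for z in(20,14):
  x=np.arange(-30,60,1.);A=[]
  for y in range(-180,150,4):
    A.append([cv2.remap(g,*[np.float32([[q]]) for q in proj(s,(*(o+a*ux+y*uy),z))],cv2.INTER_LINEAR)[0,0] for a in x])
  A=np.array(A)
  for part in(A[:25],A[25:55],A[55:]):
    m=np.median(part,0);d=np.gradient(m)
    print(z,'in',x[d.argmax()],'out',x[d.argmin()],m[::4].astype(int).tolist())
E
```

```text
20 in 2.0 out 31.0 [79, 79, 79, 79, 79, 79, 79, 88, 138, 161, 161, 161, 160, 160, 159, 132, 80, 68, 85, 103, 103, 103, 101]
20 in 1.0 out 31.0 [80, 80, 80, 80, 80, 80, 80, 91, 144, 164, 164, 162, 162, 164, 161, 133, 81, 66, 79, 101, 102, 103, 105]
20 in 1.0 out 31.0 [81, 81, 81, 81, 81, 81, 81, 90, 141, 160, 160, 160, 158, 159, 159, 130, 79, 66, 78, 97, 99, 104, 104]
14 in -3.0 out 28.0 [79, 79, 79, 79, 79, 79, 85, 129, 161, 161, 161, 161, 161, 160, 143, 85, 70, 76, 102, 102, 103, 101, 104]
14 in -3.0 out 28.0 [80, 80, 80, 80, 80, 80, 87, 135, 163, 165, 163, 162, 164, 162, 144, 86, 71, 71, 100, 102, 103, 104, 106]
14 in -3.0 out 27.0 [81, 81, 81, 81, 81, 81, 87, 133, 160, 159, 160, 159, 159, 159, 141, 83, 68, 71, 96, 99, 104, 105, 104]
```

step_arm:
  targets:
    - [[0, 0, -4, 0, 0, 0.008], [1, 0, -11, 0, 0, 0.008], [2, 0, -22, 0, 0, 0.008], [3, 0, -36, 0, 0, 0.008], [4, 0, -52, 0, 0, 0.008], [4, 0, -69, 0, 0, 0.008], [4, 0, -86, 0, 0, 0.008], [4, 0, -101, 0, 0, 0.008], [4, 0, -114, 0, 0, 0.008], [4, 0, -123, 0, 0, 0.008], [4, 0, -128, 0, 0, 0.008], [4, 0, -130, 0, 0, 0.008]]

```text
time: 8.68
tool_pos: [515.9, -265.2, 142.1]
tcp_rot: [-179.9, -0.0, 84.3]
ft_force: [0.3, 0.3, -8.7]
finger_gap: 14.9
grip_force: 88.1
```

step_arm:
  targets:
    - [[0, 0, -2, 0, 0, 0], [0, 0, -4, 0, 0, 0], [0, 0, -6, 0, 0, 0], [0, 0, -8, 0, 0, 0], [0, 0, -8, 0, 0, 0], [0, 0, -8, 0, 0, 0]]

```text
time: 9.18
tool_pos: [516.4, -265.5, 135.4]
tcp_rot: [180.0, 0.0, 84.3]
ft_force: [-0.4, 0.4, -8.3]
finger_gap: 14.7
grip_force: 88.1
```

step_arm:
  targets:
    - [[2, 0, -1, 0, 0, 0], [4, 0, -2, 0, 0, 0], [6, -1, -2, 0, 0, 0], [8, -1, -2, 0, 0, 0], [9, -1, -2, 0, 0, 0], [10, -1, -2, 0, 0, 0], [11, -1, -2, 0, 0, 0], [11, -1, -2, 0, 0, 0]]

```text
time: 9.85
tool_pos: [527.6, -266.5, 133.3]
tcp_rot: [180.0, 0.0, 84.3]
ft_force: [-1.0, -0.3, -7.9]
finger_gap: 14.2
grip_force: 88.1
```

step_arm:
  targets:
    - [[1, 0, 0, 0, 0, 0], [2, 0, 0, 0, 0, 0], [3, 0, 0, 0, 0, 0], [4, 0, 0, 0, 0, 0], [4, 0, 0, 0, 0, 0]]

```text
time: 10.27
tool_pos: [531.6, -266.5, 133.4]
tcp_rot: [180.0, 0.0, 84.3]
ft_force: [0.3, -0.1, -8.3]
finger_gap: 14.2
grip_force: 88.1
```

step_arm:
  targets:
    - [[0.5, 0, 0, 0, 0, 0], [1, 0, 0, 0, 0, 0], [1.5, 0, 0, 0, 0, 0], [2, 0, 0, 0, 0, 0], [2, 0, 0, 0, 0, 0]]

```text
time: 10.68
tool_pos: [533.5, -266.5, 133.3]
tcp_rot: [180.0, -0.0, 84.3]
ft_force: [0.1, 0.2, -8.1]
finger_gap: 14.5
grip_force: 88.1
```

step_arm:
  targets:
    - [[0.5, 0, 0, 0, 0, 0], [1, 0, 0, 0, 0, 0], [1.5, 0, 0, 0, 0, 0], [2, 0, 0, 0, 0, 0], [2, 0, 0, 0, 0, 0]]

```text
time: 11.1
tool_pos: [535.5, -266.5, 133.3]
tcp_rot: [180.0, 0.0, 84.3]
ft_force: [-1.1, 0.3, -8.7]
finger_gap: 15.0
grip_force: 88.1
```

step_arm:
  targets:
    - [[0.5, 0, 0, 0, 0, 0], [1, 0, 0, 0, 0, 0], [1.5, 0, 0, 0, 0, 0], [1.5, 0, 0, 0, 0, 0]]

```text
time: 11.43
tool_pos: [536.4, -266.5, 133.2]
tcp_rot: [-179.9, -0.0, 84.3]
ft_force: [-4.6, 0.5, -5.7]
finger_gap: 14.4
grip_force: 88.5
```

Contact with the stop. I'll back off 1.5 mm and lower.

step_arm:
  targets:
    - [[-1, 0, 0, 0, 0, 0], [-1.5, 0, -0.5, 0, 0, 0], [-1.5, 0, -1, 0, 0, 0], [-1.5, 0, -1.5, 0, 0, 0], [-1.5, 0, -2, 0, 0, 0], [-1.5, 0, -2.5, 0, 0, 0], [-1.5, 0, -2.5, 0, 0, 0]]

```text
time: 12.02
tool_pos: [535.5, -266.6, 131.2]
tcp_rot: [180.0, 0.0, 84.3]
ft_force: [-1.1, 0.8, -3.1]
finger_gap: 14.3
grip_force: 88.8
```

step_arm:
  targets:
    - [[0, 0, -0.5, 0, 0, 0], [0, 0, -1, 0, 0, 0], [0, 0, -1.5, 0, 0, 0], [0, 0, -1.5, 0, 0, 0]]

```text
time: 12.35
tool_pos: [535.6, -266.6, 131.2]
tcp_rot: [180.0, 0.0, 84.3]
ft_force: [-6.9, 4.1, 8.2]
finger_gap: 14.4
grip_force: 90.5
```

step_arm:
  targets:
    - [[0, 0, 0.5, 0, 0, 0], [0, 0, 0.5, 0, 0, 0], [0, 0, 0.5, 0, 0, 0], [0, 0, 0.5, 0, 0, 0], [0, 0, 0.5, 0, 0, 0], [0, 0, 0.5, 0, 0, 0]]
  fingers: -0.2

```text
time: 12.85
tool_pos: [535.5, -266.6, 129.8]
tcp_rot: [180.0, 0.0, 84.3]
ft_force: [0.3, -0.1, -0.5]
finger_gap: 51.0
grip_force: 0.0
```

step_arm:
  targets:
    - [[0, 0, 5, 0, 0, 0], [0, 0, 15, 0, 0, 0], [0, 0, 35, 0, 0, 0], [-10, 1, 60, 0, 0, 0], [-30, 3, 85, 0, 0, 0], [-55, 5, 100, 0, 0, 0], [-80, 8, 100, 0, 0, 0], [-105, 11, 100, 0, 0, 0], [-121, 12, 100, 0, 0, 0], [-121, 12, 100, 0, 0, 0], [-121, 12, 100, 0, 0, 0], [-121, 12, 100, 0, 0, 0]]

```text
time: 13.85
tool_pos: [415.1, -254.8, 230.7]
tcp_rot: [179.9, 0.0, 84.3]
ft_force: [0.4, 0.6, 0.8]
finger_gap: 51.2
grip_force: 0.0
```

```bash
python3 - <<'E'
from h import *
import pickle
for n in('wrist','scene'):
    s=snap(n,n+'3'); pickle.dump(s,open(n+'3.pkl','wb'))
st=r.sense();print({k:np.round(st[k],1) for k in('time','tool_pos','tcp_rot','joint_pos','finger_gap','grip_force')})
cv2.imwrite('pics/c4.png',np.hstack([cv2.resize(cv2.imread('pics/wrist3.png'),(480,360)),cv2.resize(cv2.imread('pics/scene3.png')[120:320,110:330],(320,291))[:,:].copy() if 0 else cv2.resize(cv2.imread('pics/scene3.png')[100:340,110:323],(320,360))]))
E
```

```text
{'time': np.float64(14.0), 'tool_pos': array([ 415.1, -254.6,  230.1]), 'tcp_rot': array([180. ,   0. ,  84.3]), 'joint_pos': array([-37.6,  -9.7, 104.6,   0. ,  85. , -31.9]), 'finger_gap': np.float64(51.2), 'grip_force': np.float64(0.0)}
```

View pics/c4.png

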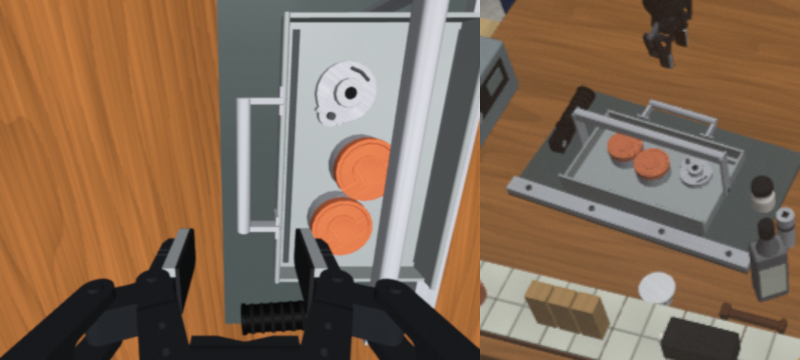

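The tray stands flat along the stop. In the full wrist image the grab bar runs from about (326,131) to (324,309). I'll locate it.

```bash
python3 - <<'E'
from h import *
import pickle
w=pickle.load(open('wrist3.pkl','rb'));g=cv2.cvtColor(w['img'],cv2.COLOR_BGR2GRAY)
for v in(150,220,290): print(v,g[v,305:345:2].tolist())
a=pl(w,324,309,58);b=pl(w,326,131,58);print(a,b,(a+b)/2,np.degrees(np.arctan2(*(b-a)[1::-1]))-90)
u=np.array([.995,-.0993]);print('from bail',np.array([535.5,-266.6])-122*u)
E
```

```text
150 [93, 92, 92, 92, 94, 126, 169, 196, 206, 211, 211, 209, 203, 181, 139, 97, 92, 94, 93, 94]
220 [87, 87, 87, 87, 89, 110, 162, 195, 207, 211, 211, 208, 193, 170, 129, 91, 87, 88, 88, 88]
290 [87, 86, 87, 86, 87, 98, 152, 193, 210, 212, 209, 200, 183, 157, 113, 88, 88, 87, 87, 87]
[ 406.47166042 -327.88002695   58.        ] [ 422.07748871 -190.19864229   58.        ] [ 414.27457457 -259.03933462   58.        ] -6.466728373562702
from bail [ 414.11   -254.4854]
```

step_arm:
  targets:
    - [[-1, -2, -25, 0, 0, 0], [-1, -2, -55, 0, 0, 0], [-1, -2, -85, 0, 0, 0], [-1, -2, -110, 0, 0, 0], [-1, -2, -130, 0, 0, 0], [-1, -2, -145, 0, 0, 0], [-1, -2, -155, 0, 0, 0], [-1, -2, -162, 0, 0, 0], [-1, -2, -166, 0, 0, 0], [-1, -2, -167, 0, 0, 0], [-1, -2, -167, 0, 0, 0]]
  fingers: 0.15

```text
time: 14.87
tool_pos: [413.8, -256.8, 63.3]
tcp_rot: [180.0, 0.0, 84.3]
ft_force: [-0.4, -0.2, 0.4]
finger_gap: 36.7
grip_force: 0.0
```

step_arm:
  targets:
    - [[0, 0, 0, 0, 0, 0], [0, 0, 0, 0, 0, 0], [0, 0, 0, 0, 0, 0], [0, 0, 0, 0, 0, 0], [0, 0, 0, 0, 0, 0], [0, 0, 0, 0, 0, 0]]
  fingers: 1
  newtons: 50

```text
time: 15.37
tool_pos: [414.0, -257.0, 63.9]
tcp_rot: [179.9, 0.1, 84.3]
ft_force: [-1.6, 1.6, 5.6]
finger_gap: 12.0
grip_force: 48.8
```

step_arm:
  targets:
    - [[0.5, 0, 3, 0, 0, 0], [1, 0, 7, 0, 0, 0], [2.6, -0.3, 11, 0, 0, 0], [4, -0.4, 16.5, 0, 0, 0], [5.7, -0.6, 22.3, 0, 0, 0], [7.5, -0.7, 27.7, 0, 0, 0], [9.5, -0.9, 33, 0, 0, 0], [11.6, -1.1, 38.5, 0, 0, 0], [13.7, -1.4, 43.8, 0, 0, 0], [13.7, -1.4, 43.8, 0, 0, 0]]

```text
time: 16.2
tool_pos: [427.5, -258.0, 107.9]
tcp_rot: [180.0, 0.0, 84.3]
ft_force: [-4.3, 0.3, -3.6]
finger_gap: 12.2
grip_force: 48.9
```

step_arm:
  targets:
    - [[2.4, -0.2, 5.2, 0, 0, 0], [4.9, -0.5, 10.4, 0, 0, 0], [7.5, -0.8, 15.5, 0, 0, 0], [10.2, -1, 20.5, 0, 0, 0], [13.2, -1.3, 25.5, 0, 0, 0], [16.2, -1.6, 30.4, 0, 0, 0], [19.4, -1.9, 35.2, 0, 0, 0], [22.6, -2.2, 39.9, 0, 0, 0], [27, -2.7, 46, 0, 0, 0], [27, -2.7, 46, 0, 0, 0], [27, -2.7, 46, 0, 0, 0]]

```text
time: 17.12
tool_pos: [453.3, -260.7, 153.9]
tcp_rot: [-179.9, 0.0, 84.3]
ft_force: [-13.4, 4.0, 5.3]
finger_gap: 12.3
grip_force: 49.2
```

```bash
python3 - <<'E'
from h import *
import pickle
for n in('scene','side'):
    s=snap(n,n+'4'); pickle.dump(s,open(n+'4.pkl','wb'))
st=r.sense();print({k:np.round(st[k],1) for k in('time','tool_pos','finger_gap','grip_force')})
cv2.imwrite('pics/c5.png',np.hstack([cv2.resize(cv2.imread('pics/scene4.png')[120:300,130:330],(444,400)),cv2.resize(cv2.imread('pics/side4.png')[230:430,270:448],(356,400))]))
E
```

```text
{'time': np.float64(17.2), 'tool_pos': array([ 453.1, -260.7,  153.7]), 'finger_gap': np.float64(11.9), 'grip_force': np.float64(49.2)}
```

View pics/c5.png

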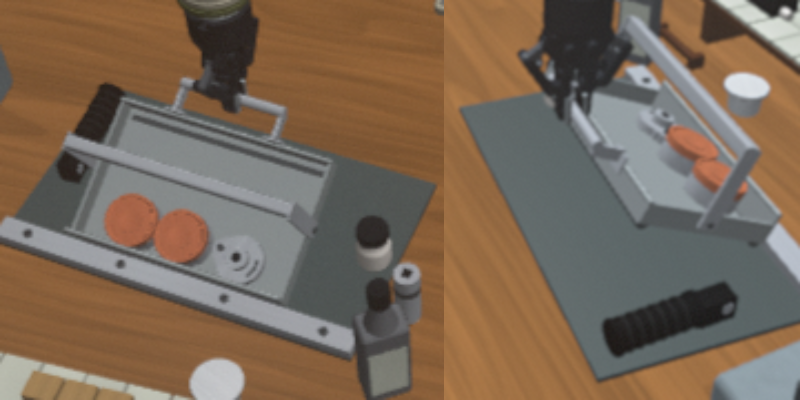

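The picture shows the parts slid into a row at the fence: tins at (130,220) and (180,237), cam at (240,258). I'll tip a touch more, hold, then lower.

step_arm:
  targets:
    - [[1, 0, 2, 0, 0, 0], [2, 0, 4, 0, 0, 0], [3.5, -0.4, 6, 0, 0, 0], [3.5, -0.4, 6, 0, 0, 0], [3.5, -0.4, 6, 0, 0, 0], [3.5, -0.4, 6, 0, 0, 0], [3.5, -0.4, 6, 0, 0, 0], [3.5, -0.4, 6, 0, 0, 0]]

```text
time: 17.88
tool_pos: [457.4, -261.1, 159.7]
tcp_rot: [-180.0, 0.0, 84.3]
ft_force: [-7.9, 3.2, 3.1]
finger_gap: 12.2
grip_force: 49.0
```

step_arm:
  targets:
    - [[-3.5, 0.4, -5, 0, 0, 0], [-6.7, 0.7, -10.8, 0, 0, 0], [-9.9, 1, -15.6, 0, 0, 0], [-12.9, 1.3, -20.5, 0, 0, 0], [-15.9, 1.6, -25.5, 0, 0, 0], [-18.6, 1.8, -30.5, 0, 0, 0], [-21.2, 2.1, -35.6, 0, 0, 0], [-23.7, 2.4, -40.8, 0, 0, 0], [-26.1, 2.6, -46, 0, 0, 0], [-28.2, 2.8, -51.3, 0, 0, 0], [-30.2, 3, -56.5, 0, 0, 0]]

```text
time: 18.8
tool_pos: [425.5, -258.2, 102.6]
tcp_rot: [-179.8, 0.0, 84.3]
ft_force: [-17.9, 2.9, 6.8]
finger_gap: 11.8
grip_force: 51.4
```

step_arm:
  targets:
    - [[-2, 0.2, -5.4, 0, 0, 0], [-3.8, 0.4, -10.8, 0, 0, 0], [-5.5, 0.5, -16.5, 0, 0, 0], [-7, 0.7, -21.5, 0, 0, 0], [-8.2, 0.8, -26, 0, 0, 0], [-9, 0.9, -29, 0, 0, 0], [-9.7, 1, -31.5, 0, 0, 0], [-10, 1, -32.5, 0, 0, 0], [-10, 1, -32.5, 0, 0, 0]]

```text
time: 19.55
tool_pos: [415.5, -257.1, 69.3]
tcp_rot: [-179.8, -0.0, 84.3]
ft_force: [-14.9, -0.8, 2.3]
finger_gap: 11.8
grip_force: 52.2
```

step_arm:
  targets:
    - [[-1, 0, -1, 0, 0, 0], [-2, 0.2, -2, 0, 0, 0], [-2.8, 0.3, -3, 0, 0, 0], [-3.2, 0.4, -4, 0, 0, 0], [-3.4, 0.4, -5, 0, 0, 0], [-3.4, 0.4, -6, 0, 0, 0], [-3.4, 0.4, -6, 0, 0, 0], [-3.4, 0.4, -6, 0, 0, 0]]

```text
time: 20.22
tool_pos: [414.4, -257.1, 64.5]
tcp_rot: [180.0, 0.0, 84.3]
ft_force: [-5.8, 0.7, 1.1]
finger_gap: 12.1
grip_force: 52.0
```

step_arm:
  targets:
    - [[0, 0, -0.5, 0, 0, 0], [0, 0, -1, 0, 0, 0], [0, 0, -1, 0, 0, 0]]

```text
time: 20.47
tool_pos: [414.3, -257.1, 64.2]
tcp_rot: [180.0, 0.0, 84.3]
ft_force: [-10.3, 2.9, 8.5]
finger_gap: 12.0
grip_force: 53.0
```

step_arm:
  targets:
    - [[0, 0, 0.5, 0, 0, 0], [0, 0, 0.5, 0, 0, 0], [0, 0, 0.5, 0, 0, 0], [0, 0, 0.5, 0, 0, 0], [0, 0, 0.5, 0, 0, 0]]
  fingers: 0.15

```text
time: 20.88
tool_pos: [414.5, -256.9, 63.5]
tcp_rot: [179.9, 0.0, 84.3]
ft_force: [-0.5, 0.9, -0.5]
finger_gap: 36.4
grip_force: 0.0
```

step_arm:
  targets:
    - [[0, 0, 5, 0, 0, 0], [0, 0, 15, 0, 0, 0], [0, 0, 35, 0, 0, 0], [0, 0, 60, 0, 0, 0], [0, 0, 90, 0, 0, 0], [-10, 0, 120, 0, 0, 0], [-20, 0, 150, 0, 0, 0], [-20, 0, 180, 0, 0, 0], [-20, 0, 200, 0, 0, 0], [-20, 0, 200, 0, 0, 0], [-20, 0, 200, 0, 0, 0], [-20, 0, 200, 0, 0, 0]]

```text
time: 21.88
tool_pos: [393.8, -256.5, 263.0]
tcp_rot: [-180.0, -0.0, 84.3]
ft_force: [-0.2, -0.0, -1.0]
finger_gap: 36.3
grip_force: 0.0
```

```bash
python3 - <<'E'
from h import *
import pickle
s=snap('scene','scene5'); pickle.dump(s,open('scene5.pkl','wb'))
u=np.array([.995,-.0993]);n=np.array([.0993,.995]);f=np.array([635.4,-283.1])
hsv=cv2.cvtColor(s['img'],cv2.COLOR_BGR2HSV)
m=cv2.inRange(hsv,(0,130,150),(14,255,255))
for c in cv2.findContours(m,cv2.RETR_EXTERNAL,cv2.CHAIN_APPROX_NONE)[0]:
    if cv2.contourArea(c)>60:
        (x,y),_,_=cv2.fitEllipse(c); p=pl(s,x,y,55)[:2]-f; print('tin',round(x),round(y),'stop frame',p@u,p@n)
cv2.imwrite('pics/c6.png',cv2.resize(s['img'][140:290,130:330],(800,600),interpolation=cv2.INTER_CUBIC))
E
```

```text
tin 408 369 stop frame 170.6825649710729 606.8832494043504
tin 99 291 stop frame 248.66792005195592 -167.2557011723943
tin 204 219 stop frame -43.93801165558385 -31.136006453830074
```

View pics/c6.png

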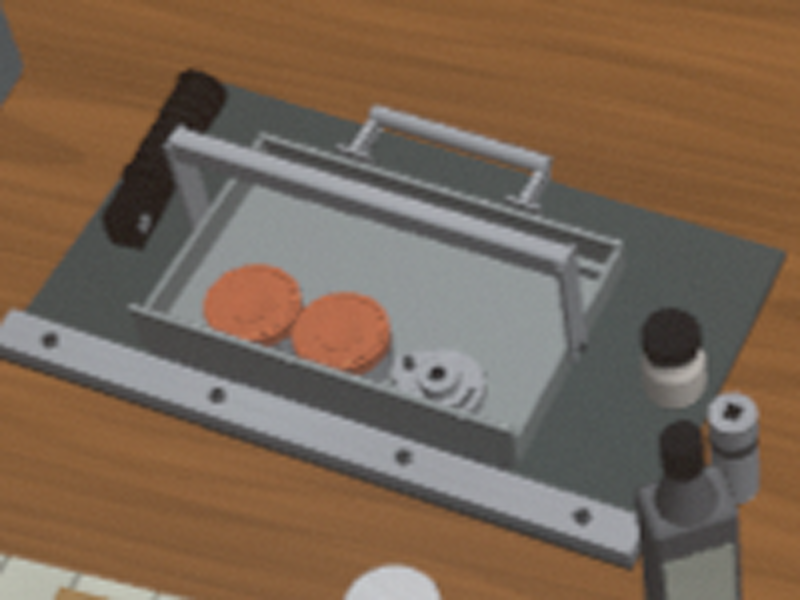

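Tins are at crop (253,304) and (341,332), the cam boss is at (437,372), and the tray is flush with the stop. A quick numeric check:

```bash
python3 - <<'E'
from h import *
import pickle
s=pickle.load(open('scene5.pkl','rb'))
u=np.array([.995,-.0993]);n=np.array([.0993,.995]);f=np.array([635.4,-283.1])
for k,x,y,z in(('A',253,304,55),('B',341,332,55),('cam',437,373,45),('fenceL',132,308,59),('fenceR',516,430,59),('bailL',170,137,136),('bailR',572,252,136)):
    p=pl(s,130+x/4-.4,140+y/4-.4,z)[:2]-f;print(k,np.round([p@u,p@n],1))
E
```

```text
A [-42.6 -64. ]
B [-42.8   2.6]
cam [-41.4  73.4]
fenceL [  -7.9 -136.5]
fenceR [-10.2 147.5]
bailL [ -97.8 -140.2]
bailR [-104.3  151.5]
```

```bash
python3 -c "
from bench import r
print(r.hand_in())"
```

```text
the job is handed in; nothing more can be done
None
```

I handed the job in at about 22 s of robot time, but the hand-in returned no verdict. My last measurement has the tray let go, flat and flush against the stop, with both tins and the cam in one row along the fence; no bystander looked moved, though I didn't measure that.

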